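# Set the square-section insert in the toolmaker's vise

### The job

Load the small low vise that stands open at the right-hand side of the blue mat (not the other vise, close to the robot): pick up the ground steel insert of square section, as tall as it is wide, and set it between the jaws, bores still up, turned so that its long flats are parallel to the jaw faces and it sits about midway along the jaws. Lower it right down on to the bed rather than dropping it, then let go; leave the wider, flatter insert where it lies.

Things in the scene. Friction and masses are not known exactly. Their poses are not given: they have to be found in the camera images.
- square_insert_center (a point): The insert to load: plain ground steel block, 28 mm wide (x), 50 mm long (y), 28 mm tall (z), about 0.26 kg, two small bores in its top. The point is its centre, 14 mm above its underside. It lies flat on a 2 mm mat, bores up, at any yaw; a half turn makes no difference. A wider, flatter insert and a V-block of like steel lie near; the three swap places.
- vise_bed (a point): Middle of the vise slot, on the bed where the insert shall rest, 20 mm above the bench. Slot runs along y, open at both ends. Flat jaw faces at x = -23 and +23 mm (46 mm gap), 40 mm long in y, tops 14 mm above the bed. The bed is 40 mm wide in y too, so the insert overhangs it 5 mm at each end; nothing stands beyond the slot's ends.
- flat_insert_center (a point): The other insert, to be left alone: ground steel, 40 mm wide (x), 62 mm long (y), 22 mm tall (z), with bores in the top. This point is its centre, 11 mm above its underside.
- vise: Small low steel toolmaker's vise, fixed; its jaws do not move. Origin below vise_bed, on the bench, same axes. 140 mm long in x, 40 mm wide; jaws 28 mm thick, tops 34 mm up, its highest part; screw with 60 mm cross bar toward -x, out to 94 mm. To its right stands a desk fan, 0.4 m tall, near x 0.55, y -0.2 m: from the right, swing round in front of it, under 0.4 m from the base axis.
Things that resemble listed ones, but are neither listed nor needed, are in the scene too. Leave any yellow look-alike of the part that bears square_insert_center alone.

How it is judged:
By the outcome, as a careful person would: the job done as asked, in the order asked, and still so for the second after the job is handed in, with the robot touching nothing.
It also fails if it takes over 40 s, if anything falls off the work surface, if the arm or the gripper's body presses on something with over 40 N, if the wrist force passes 120 N, or if a joint passes its speed limit or range.

### The arm

A 6-joint arm with a two-finger parallel gripper is mounted at the origin on the work surface; the furniture and walls round the work are solid. World frame = base frame: x ahead of the robot, y to its left, z up, the work surface at z = 0. Lengths are in m, angles in rad, forces in N, time in s.
With the tool pointing down it reaches from about 0.4 to 0.825 m from the base axis. Payload 7 kg.
Tool frame: the origin (TCP) lies on the mounting face of the last link; the fingertips stand arm.tcp_to_tips ahead of it and the grasp point (between the pads) lies 159 mm ahead of it (arm.tcp_to_tips is the distance from the TCP to the fingertips, in m); z points along the fingers, y is the direction in which the jaws open and shut (so a half turn about z gives the same grasp; the last joint's range is limited). The gripper opens to 88 mm and grips with 3 to 60 N. Pads are 19 mm wide; open, the fingers measure 130 mm over their backs; the gripper's body (78 mm by 193 mm) begins 47 mm behind the grasp point.
Start: joints at [1.499, 0.359, 0.012, 0, -1.224, -0.288], TCP at [0.238, 0.632, 0.405] pointing down, gripper open.
Joint ranges: [-3.07, 3.07], [-1.43, 2.12], [-1.02, 1.25], [-3.03, 1.67], [-3.05, -0], [-3.03, 3.03]. Speed limits (rad/s): [2.39, 2.39, 3.01, 3.14, 3.14, 3.14].

### API

Orientations are given as [roll, pitch, yaw] about the fixed x, y, z axes, in that order (R = Rz(yaw) Ry(pitch) Rx(roll)).
In Python, from station import arm, cams, job_done, finder gives the robot as it stands.
- The arm moves only by the tool play_rows, never from a script. Its argument "targets" is a list that holds one entry, the list of rows, each a list of 4 numbers: the shift along the tool's x, y, z in m, then the turn about the tool's z in degrees. A call has 1 to 5 rows; each row is the pose to reach, as a shift and turn from the pose commanded when the call began, along the tool's axes at that moment; what a row does not reach only later rows make up. A row lasts 1/8 s, in which the tool goes at most 62.5 mm and 10.7 degrees, less where a joint would pass 70% of its speed; a pose out of reach is approached as far as the arm can. A call with a gripper value outside its range is refused whole. "grip" is the closure in counts, from 0 (fully open) to 255 (shut), set as the call begins (left out, the last holds). The fingers move at their own pace and stop on an object; "newtons" is the grip in N (left out, the last holds). Time passes only in rows, so rows that repeat a pose let the fingers close. It gives the time, the measured TCP pose, the force and the opening at its end, in the units of the state.
- arm.get_state(): the state, without advancing time (a new reading comes with each control period).
- cams.grab_frame(name): name is "scene" or "top" or "wrist"; returns (picture, depth): 480x640x3 uint8, red, green, blue; 480x640 float32, m along the optical axis (not along the pixel's ray), 0 where there is no reading.
- cams.camera_params(name): a dict with "intrinsics" (3x3 intrinsics, pixels), "D" ([k1, k2, p1, p2, k3] as OpenCV has them; the pictures are not rectified), "position" and "attitude" of the camera in the world. Camera axes: x right, y down, z forward; pixel columns grow to the right and rows downward; lengths in m; the calibration is good to about 2 mm. A picture is of the moment at which its call begins: read the wrist's pose just before it. camera_params takes no time and is no camera call; for the wrist camera it gives the pose at the moment of the call.
- job_done(): hands the job in, once; it reports no verdict.
Trained networks look in the newest picture that a camera, given by its name, has taken for a name from the list of things; names that differ only in an ending like _2 or _b are one class to them, and where a whole thing is asked for, a point or a joint stands for the part that bears it (a point fixed in the world has none). Each returns a list of dicts, best first, with "score" (0 to 1); they miss things now and then, are a little off and sometimes report something else, mostly with a low value. They report only what shows in the picture. A call takes as long as a camera call. They do not tell look-alikes from the thing itself.
- finder.find_in(camera, query): "xyz" ([x, y, z] in m, in world coordinates, good to about 4 mm: the middle of the surface that is visible of it).
- finder.masks_of(camera, query): "mask" (480x640 bool, what is visible of it).
The state is a dict: "t": time; "q": joint angles; "qd": joint speeds; "joint_efforts": joint torques, N m; "eef_pos": TCP position; "ee_rot": TCP orientation; "force": force on the tool from outside, world axes, zero at the start; "moment": the same for the moment, N m; "width": finger opening in m.
Only numpy, scipy, OpenCV 4.12 (cv2) and the standard library are available. Lean on these libraries where they do the work, as an engineer would, in place of code of your own. Each camera call takes 0.05 s, during which the arm holds its last target. There are 200 camera calls.

## Working session

There is one attempt and no reset: what is moved stays moved. The work goes in short steps, Python scripts to look and compute and a tool call to move; the robot and the scene stay as the last step left them, time stands still between calls to the robot, and variables do not carry over. Pictures are saved under pics/ and viewed, about 8 in all and at most 12, crops included, and the job is handed in when it is done.

Besides the shell and the picture viewer there is one more tool, called after "Request:" as a command line: name --argument value ..., lists and objects as JSON in quotes. play_rows: Moves the arm, as the interface text tells. Its arguments: {"type":"object","properties":{"targets":{"type":"array","items":{"type":"array","items":{"type":"array","items":{"type":"number"}}}},"grip":{"type":"number"},"newtons":{"type":"number"}},"required":["targets"]}

```bash
ls; mkdir -p pics; python3 - <<'E'
from station import arm,cams,finder
import cv2,numpy as np
s=arm.get_state();print({k:np.round(v,3) for k,v in s.items()},arm.tcp_to_tips)
ims=[]
for c in("scene","top"):
    im,d=cams.grab_frame(c);cv2.imwrite(f"pics/{c}0.png",im[:,:,::-1]);np.save(f"pics/{c}0d.npy",d)
    p=cams.camera_params(c);print(c,p)
    for q in("square_insert_center","flat_insert_center","vise_bed","vise"):
        print(q,[(np.round(r["xyz"],3).tolist(),round(r["score"],2)) for r in finder.find_in(c,q)[:5]])
E
```

```text
pics
{'t': np.float64(0.0), 'q': array([ 1.499,  0.359,  0.011, -0.   , -1.224, -0.288]), 'qd': array([-0.001, -0.   ,  0.003,  0.   ,  0.   ,  0.002]), 'joint_efforts': array([ 0.0000e+00, -5.8272e+01,  2.9306e+01,  6.9970e+00,  7.0000e-03,
       -0.0000e+00]), 'eef_pos': array([0.238, 0.632, 0.404]), 'ee_rot': array([ 3.14, -0.  , -0.36]), 'force': array([-0.474, -0.182, -0.56 ]), 'moment': array([ 0.005, -0.039,  0.009]), 'width': np.float64(0.088)} 0.1781
scene {'intrinsics': array([[610.36067807,   0.        , 324.36782677],
       [  0.        , 610.36067807, 242.3675836 ],
       [  0.        ,   0.        ,   1.        ]]), 'D': array([-0.17136657,  0.        ,  0.        ,  0.        ,  0.        ]), 'position': array([-0.35817735, -0.53706084,  0.65387598]), 'attitude': array([-2.12052796,  0.01107753, -0.85458206])}
square_insert_center [([0.438, 0.179, 0.026], 0.58)]
flat_insert_center [([0.574, 0.14, 0.021], 0.76)]
vise_bed [([0.467, 0.007, 0.026], 0.65), ([0.438, 0.179, 0.026], 0.51)]
vise [([0.461, 0.011, 0.02], 0.61)]
top {'intrinsics': array([[507.40595108,   0.        , 323.34106994],
       [  0.        , 507.40595108, 246.1601273 ],
       [  0.        ,   0.        ,   1.        ]]), 'D': array([-0.09333382,  0.        ,  0.        ,  0.        ,  0.        ]), 'position': array([0.30717376, 0.15069091, 0.89602225]), 'attitude': array([-3.03530008, -0.00883464, -1.56871456])}
square_insert_center [([0.442, 0.184, 0.033], 0.89), ([0.19, 0.288, 0.032], 0.87)]
flat_insert_center [([0.586, 0.148, 0.024], 0.63), ([0.488, 0.019, 0.028], 0.5)]
vise_bed []
vise [([0.491, 0.014, 0.029], 0.96)]
```

View pics/top0.png

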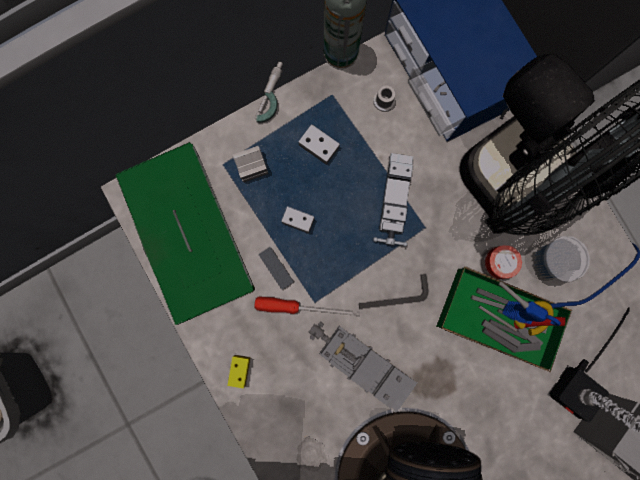

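View pics/scene0.png

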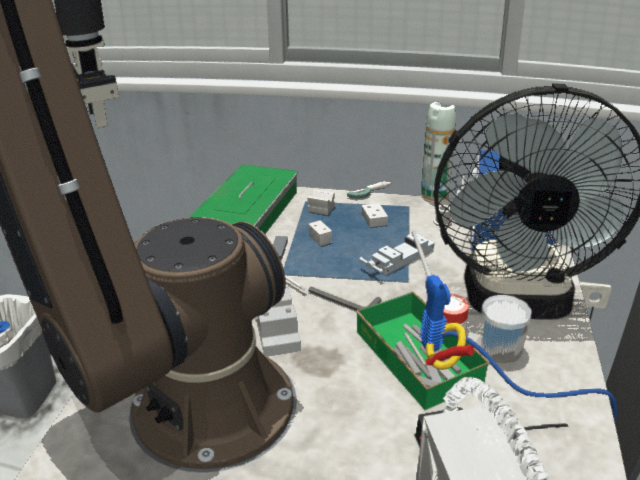

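Top view, look-alikes: square insert (297,218), flat insert (319,143), V-block (250,162), yellow look-alike (239,371). The target vise is at (397,190) and the other vise is near the robot at (365,365). By the description I choose (297,218), and I'll check it in a close crop.

```bash
cat > h.py <<'E'
import numpy as np,cv2
from scipy.spatial.transform import Rotation as R
from station import arm,cams,finder
def rot(p): return R.from_euler('xyz',p["attitude"]).as_matrix()
def to_world(p,uv,z):
    n=cv2.undistortPoints(np.float64(uv).reshape(-1,1,2),p["intrinsics"],p["D"])[:,0]
    r=np.c_[n,np.ones(len(n))]@rot(p).T
    return p["position"]+r*((z-p["position"][2])/r[:,2])[:,None]
def to_pix(p,X):
    M=rot(p).T
    return cv2.projectPoints(np.float64(X).reshape(-1,1,3),cv2.Rodrigues(M)[0],-M@p["position"],p["intrinsics"],p["D"])[0][:,0]
def cloud(p,d,m=None):
    v,u=np.nonzero((d>0)&(True if m is None else m))
    n=cv2.undistortPoints(np.float64(np.c_[u,v]).reshape(-1,1,2),p["intrinsics"],p["D"])[:,0]
    return p["position"]+(np.c_[n,np.ones(len(n))]*d[v,u][:,None])@rot(p).T
def box(p,m,z):
    c=max(cv2.findContours(m.astype(np.uint8),cv2.RETR_EXTERNAL,cv2.CHAIN_APPROX_NONE)[0],key=len)
    W=to_world(p,c[:,0],z)[:,:2]
    (cx,cy),(w,h),a=cv2.minAreaRect((W*1000).astype(np.float32))
    if w<h: w,h,a=h,w,a-90
    return np.round([cx,cy,w,h],1),round((a+90)%180-90,1) # long side, short side, long axis angle in world
E
python3 - <<'E'
from h import *
im=cv2.imread("pics/top0.png");im2=cv2.imread("pics/scene0.png")
a=cv2.resize(im[120:270,220:430],None,fx=3.6,fy=3.6,interpolation=cv2.INTER_CUBIC)
cv2.imwrite("pics/crop0.png",a)
cams.grab_frame("top");d=np.load("pics/top0d.npy");p=cams.camera_params("top")
for q in("square_insert_center","flat_insert_center","vise"):
    for r in finder.masks_of("top",q):
        m=r["mask"];C=cloud(p,d,m);v,u=np.nonzero(m)
        print(q,round(r["score"],2),m.sum(),(u.mean().round(),v.mean().round()),box(p,m,.03),"z",np.percentile(C[:,2],[5,50,95]).round(4))
C=cloud(p,d)
s=(abs(C[:,0]-.45)<.03)&(abs(C[:,1]-.12)<.02);print("mat z",np.median(C[s],0))
E
```

```text
square_insert_center 0.89 543 (np.float64(298.0), np.float64(220.0)) (array([445.2, 187.1,  52.1,  32.7]), 67.2) z [0.0056 0.0306 0.0333]
square_insert_center 0.78 545 (np.float64(238.0), np.float64(371.0)) (array([187.3, 285.3,  52.2,  30.8]), -8.9) z [0.0127 0.0291 0.0317]
flat_insert_center 0.7 904 (np.float64(319.0), np.float64(144.0)) (array([580.4, 152. ,  65.3,  47.4]), 54.9) z [0.0053 0.0246 0.0275]
flat_insert_center 0.19 2051 (np.float64(396.0), np.float64(198.0)) (array([483.1,  18. , 164.7,  47.2]), -11.2) z [0.0154 0.0285 0.0364]
vise 0.97 2060 (np.float64(396.0), np.float64(198.0)) (array([483.3,  21.3, 163.3,  57.6]), -4.6) z [0.0172 0.0285 0.0364]
mat z [0.44946799 0.11885696 0.00295021]
```

View pics/crop0.png

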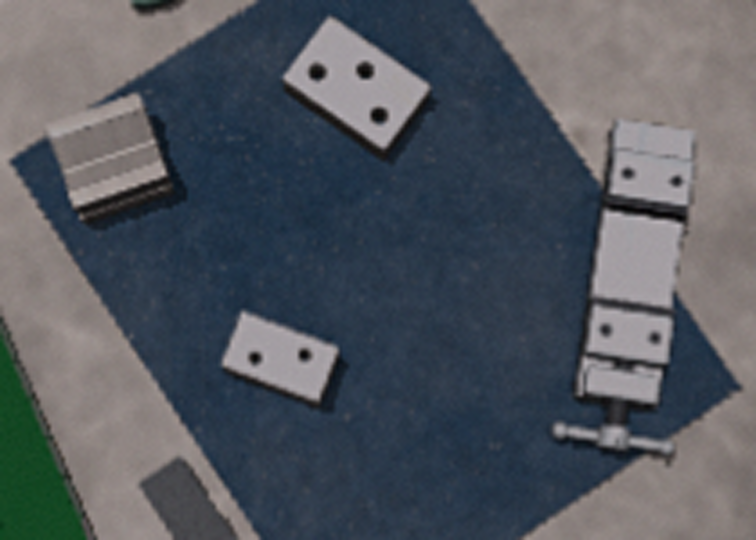

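The crop confirms it. The square insert, with two bores and a narrow shape, is at full-picture (298,219). The three-bore wider insert is at (319,143), and the vise bed between its jaws is at about (397,191). Next I get the coordinates.

```bash
python3 - <<'E'
from h import *
p=cams.camera_params("top")
f=lambda c:np.float64(c)/3.6+[220,120]-.36
bed=to_world(p,f([(610,210),(685,218),(668,305),(590,298)]),.02)
ins=to_world(p,f([(241,311),(340,349),(322,403),(222,364)]),.03)
for n,B in(("bed",bed),("ins",ins)):
    print(n,B[:,:2].round(4).tolist(),"c",B.mean(0).round(4),"angles",[np.degrees(np.arctan2(*(B[(i+1)%4]-B[i])[[1,0]])).round(1) for i in range(4)],[np.linalg.norm(B[(i+1)%4]-B[i]).round(4) for i in range(4)])
s=arm.get_state();w=cams.camera_params("wrist");T=R.from_euler('xyz',s["ee_rot"]).as_matrix()
print("cam in tool",T.T@(w["position"]-s["eef_pos"]),"axis",T.T@rot(w),w["intrinsics"][0,0])
d=np.load("pics/top0d.npy");C=cloud(p,d)
t=(C[:,0]>.3)&(C[:,0]<.75)&(C[:,1]<.05)&(C[:,2]>.08);
for lo,hi in((.08,.2),(.2,.3),(.3,.6)):
    q=C[t&(C[:,2]>lo)&(C[:,2]<hi)]; print(lo,len(q),q.min(0) if len(q) else 0,q.max(0) if len(q) else 0)
E
```

```text
bed [[0.5224, 0.0271], [0.5186, -0.01], [0.4751, -0.0007], [0.4783, 0.0375]] c [0.4986 0.0135 0.02  ] angles [np.float64(-95.8), np.float64(168.1), np.float64(85.2), np.float64(-13.3)] [np.float64(0.0372), np.float64(0.0445), np.float64(0.0384), np.float64(0.0453)]
ins [[0.4693, 0.207], [0.4509, 0.1593], [0.4248, 0.1678], [0.4435, 0.2159]] c [0.4471 0.1875 0.03  ] angles [np.float64(-111.1), np.float64(162.0), np.float64(68.7), np.float64(-18.9)] [np.float64(0.0511), np.float64(0.0275), np.float64(0.0516), np.float64(0.0273)]
cam in tool [ 6.63985965e-02 -9.61337448e-05  1.88611714e-02] axis [[-8.99798048e-04 -9.68220348e-01 -2.50097078e-01]
 [ 9.99999370e-01 -7.03437605e-04 -8.74519928e-04]
 [ 6.70800300e-04 -2.50097707e-01  9.68220371e-01]] 362.43479585846785
0.08 12823 [ 0.30015005 -0.36068437  0.08001551] [0.74999548 0.0126196  0.19994727]
0.2 9384 [ 0.39724777 -0.32254542  0.20015785] [ 0.64642268 -0.0881209   0.29999368]
0.3 3841 [ 0.40873217 -0.25595097  0.30003032] [ 0.57400214 -0.10031217  0.39311721]
```

Request:
play_rows --targets '[[[0.06,0.01,0,0],[0.12,0.02,0,0],[0.18,0.05,0,0],[0.22,0.1,0,0],[0.26,0.15,0,0]]]' --grip 0

```text
t: 1.32
eef_pos: [0.4267, 0.4048, 0.4045]
ee_rot: [3.141, -0.0, -0.36]
force: [0.3, 0.8, 0.0]
width: 0.0876
```

Request:
play_rows --targets '[[[0.02,0.05,0.02,0],[0.045,0.1,0.045,0],[0.07,0.15,0.07,0],[0.092,0.192,0.1,0],[0.092,0.192,0.1,0]]]'

```text
t: 1.95
eef_pos: [0.4436, 0.1912, 0.3028]
ee_rot: [3.138, 0.002, -0.363]
force: [1.0, 0.1, 0.9]
width: 0.0872
```

```bash
python3 - <<'E'
from h import *
w=cams.camera_params("wrist");im,d=cams.grab_frame("wrist");s=arm.get_state();cv2.imwrite("pics/w1.png",im[:,:,::-1])
print(s["t"],s["eef_pos"],s["ee_rot"],abs(s["qd"]).max())
for q in("square_insert_center","vise_bed","vise","flat_insert_center"):
    for r in finder.masks_of("wrist",q)[:2]:
        m=r["mask"];C=cloud(w,d,m);v,u=np.nonzero(m)
        print(q,round(r["score"],2),m.sum(),(u.mean().round(),v.mean().round()),box(w,m,.03),"z",np.percentile(C[:,2],[5,50,95]).round(4))
E
```

```text
2.0 [0.44439728 0.193093   0.3042027 ] [ 3.14035534e+00  4.64678901e-04 -3.62078807e-01] 0.05262913721889879
square_insert_center 0.93 3043 (np.float64(324.0), np.float64(230.0)) (array([450.3, 186.8,  50.7,  32.4]), 69.1) z [0.011  0.031  0.0322]
vise_bed 0.8 15451 (np.float64(540.0), np.float64(96.0)) (array([474.9,  21.3, 143. ,  59.3]), -6.5) z [0.0091 0.0259 0.0355]
vise 0.69 15383 (np.float64(540.0), np.float64(96.0)) (array([475. ,  21.3, 142.4,  59.3]), -6.6) z [0.009  0.0257 0.0355]
flat_insert_center 0.97 5334 (np.float64(302.0), np.float64(27.0)) (array([580.8, 153.5,  60.7,  39. ]), 54.6) z [0.0101 0.0249 0.0262]
```

View pics/w1.png

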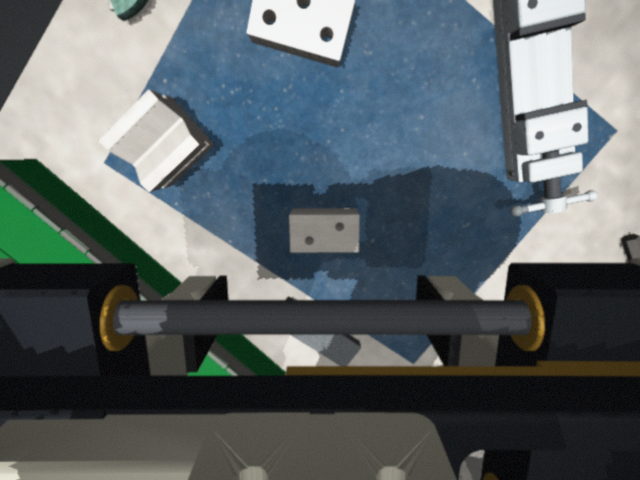

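The insert is at (324,230), its long side parallel to the jaw opening. The vise is at upper right, with its bed around (543,75). I'll fit the top faces using depth.

```bash
cat >> h.py <<'E'
def tops(w,d,m,zlo,zhi):
    C=np.zeros(d.shape+(3,));k=(d>0);C[k]=cloud(w,d)
    g=m&k&(C[...,2]>zlo)&(C[...,2]<zhi)
    g=cv2.morphologyEx(g.astype(np.uint8),cv2.MORPH_OPEN,np.ones((3,3)))
    out=[]
    for c in cv2.findContours(g,cv2.RETR_EXTERNAL,cv2.CHAIN_APPROX_NONE)[0]:
        if cv2.contourArea(c)<300: continue
        f=np.zeros_like(g);cv2.drawContours(f,[c],-1,1,-1)
        P=C[(f>0)&(g>0)]; out.append((int(cv2.contourArea(c)),c[:,0].mean(0).round(),box(w,f,np.median(P[:,2])),np.median(P[:,2]).round(4)))
    return out
E
python3 - <<'E'
from h import *
w=cams.camera_params("wrist");im,d=cams.grab_frame("wrist");s=arm.get_state()
print(s["eef_pos"],s["ee_rot"])
m=finder.masks_of("wrist","square_insert_center")[0]["mask"];print(tops(w,d,cv2.dilate(m.astype(np.uint8),np.ones((5,5)))>0,.027,.036))
m=finder.masks_of("wrist","vise")[0]["mask"]
for z in((.015,.026),(.030,.040)):print(z,tops(w,d,m,*z))
E
```

```text
[0.4446719  0.19564182 0.3053008 ] [-3.14030810e+00 -6.40314985e-04 -3.58675953e-01]
[(2511, array([332., 232.]), (array([448.9, 186.9,  49.7,  28.2]), 69.4), np.float64(0.0312))]
(0.015, 0.026) [(5662, array([536.,  90.]), (array([487.7,  16.6, 119.4,  43. ]), -9.2), np.float64(0.0209))]
(0.03, 0.04) [(1309, array([562., 180.]), (array([424.3,  24.2,  40.5,  35.6]), -0.9), np.float64(0.0319)), (2717, array([562., 129.]), (array([461.4,  20.9,  41.8,  28.3]), 80.6), np.float64(0.0347)), (2115, array([555.,  16.]), (array([530.6,   9.9,  41. ,  22.3]), 80.4), np.float64(0.0346))]
```

Request:
play_rows --targets '[[[0,0,0,0],[0,0,0,0]]]'

```text
t: 2.6
eef_pos: [0.4444, 0.1948, 0.3047]
ee_rot: [-3.142, -0.0, -0.359]
force: [1.1, -0.2, 0.2]
width: 0.0878
```

```bash
python3 - <<'E'
from h import *
w=cams.camera_params("wrist");im,d=cams.grab_frame("wrist");s=arm.get_state()
print(s["t"],s["eef_pos"],s["ee_rot"],s["qd"])
m=finder.masks_of("wrist","square_insert_center")[0]["mask"];print(tops(w,d,cv2.dilate(m.astype(np.uint8),np.ones((5,5)))>0,.027,.036))
T=R.from_euler('xyz',s["ee_rot"]).as_matrix()
w=cams.camera_params("wrist");print(T.T@(w["position"]-s["eef_pos"]))
E
```

```text
2.65 [0.44441743 0.19475445 0.30467653] [-3.14157357e+00 -1.88829465e-05 -3.59535070e-01] [-0.00493502  0.00043955 -0.00164149 -0.00022598  0.00044139 -0.00013561]
[(2585, array([330., 232.]), (array([448.8, 187. ,  49.8,  28.1]), 69.4), np.float64(0.0312))]
[ 6.64247099e-02 -4.87978977e-05  1.88862512e-02]
```

Request:
play_rows --targets '[[[0.0066,0.0059,0.03,0],[0.0066,0.0059,0.06,0],[0.0066,0.0059,0.09,0],[0.0066,0.0059,0.105,0],[0.0066,0.0059,0.105,0]]]'

```text
t: 3.32
eef_pos: [0.4483, 0.1864, 0.1987]
ee_rot: [3.139, 0.001, -0.36]
force: [0.0, 0.5, 0.7]
width: 0.0877
```

```bash
python3 - <<'E'
from h import *
w=cams.camera_params("wrist");im,d=cams.grab_frame("wrist");s=arm.get_state();cv2.imwrite("pics/w2.png",im[:,:,::-1])
print(s["t"],s["eef_pos"],s["ee_rot"],s["force"])
E
```

```text
3.375 [0.44860545 0.18674391 0.1995032 ] [ 3.14051846e+00  3.49232818e-04 -3.59700560e-01] [-0.13433422  0.09673999  0.32728278]
```

View pics/w2.png

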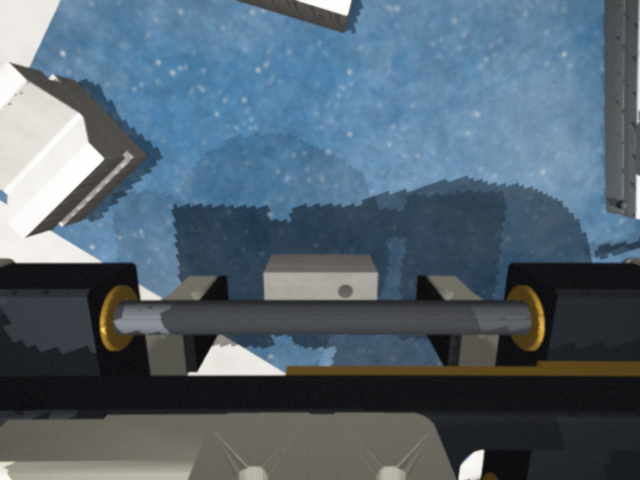

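The insert sits at (264–377, 255–300), centred between the fingers and parallel to them. I'll lower and grip.

Request:
play_rows --targets '[[[0,0,0.013,0],[0,0,0.013,0]]]'

```text
t: 3.62
eef_pos: [0.4483, 0.1865, 0.1862]
ee_rot: [3.141, 0.0, -0.36]
force: [0.0, -0.5, -0.1]
width: 0.0876
```

Request:
play_rows --targets '[[[0,0,0,0],[0,0,0,0],[0,0,0,0],[0,0,0,0],[0,0,0,0]]]' --grip 255 --newtons 35

```text
t: 4.25
eef_pos: [0.4486, 0.1868, 0.1868]
ee_rot: [-3.142, -0.0, -0.36]
force: [-0.5, -1.1, 0.9]
width: 0.0499
```

Request:
play_rows --targets '[[[0,0,0,0],[0,0,-0.01,0],[0,0,-0.04,0],[0,0,-0.07,0],[0,0,-0.07,0]]]'

```text
t: 4.88
eef_pos: [0.4491, 0.1873, 0.2591]
ee_rot: [-3.137, -0.002, -0.36]
force: [1.4, -0.0, -2.3]
width: 0.0497
```

Request:
play_rows --targets '[[[0.006,0.03,0,-2],[0.012,0.07,0,-5],[0.02,0.11,0,-8],[0.028,0.157,0,-11.1],[0.028,0.157,0,-11.1]]]'

```text
t: 5.5
eef_pos: [0.4176, 0.0273, 0.2557]
ee_rot: [3.14, 0.003, -0.169]
force: [0.5, 0.6, -3.5]
width: 0.0498
```

Request:
play_rows --targets '[[[0,0,0,0],[0,0,0,0]]]'

```text
t: 5.75
eef_pos: [0.4197, 0.0306, 0.2565]
ee_rot: [3.142, 0.0, -0.166]
force: [-0.2, -0.7, -2.8]
width: 0.0497
```

```bash
python3 - <<'E'
from h import *
w=cams.camera_params("wrist");im,d=cams.grab_frame("wrist");s=arm.get_state();cv2.imwrite("pics/w3.png",im[:,:,::-1])
print(s["t"],s["eef_pos"],s["ee_rot"],s["width"])
for r in finder.masks_of("wrist","vise")[:1]+finder.masks_of("wrist","vise_bed")[:1]:
  m=cv2.dilate(r["mask"].astype(np.uint8),np.ones((5,5)))>0;print(r["score"],m.sum())
  for z in((.015,.026),(.030,.040)):print(z,tops(w,d,m,*z))
E
```

```text
5.8 [0.41970054 0.03063342 0.25648945] [ 3.14150124e+00  1.84934382e-04 -1.65331961e-01] 0.04954535290561138
0.87 19441
(0.015, 0.026) [(5922, array([329., 121.]), (array([497.9,  13.2,  46.8,  39.8]), -9.0), np.float64(0.0211)), (964, array([329.,   7.]), (array([554.9,   4.4,  40.9,   6.5]), 80.5), np.float64(0.021))]
(0.03, 0.04) [(1417, array([331., 236.]), (array([433.1,  23.3,  35. ,  27.2]), 79.6), np.float64(0.0319)), (3421, array([330., 189.]), (array([461.4,  19. ,  39.6,  27.8]), 80.5), np.float64(0.0349)), (4711, array([330.,  45.]), (array([533.5,   7.7,  39.5,  28.3]), 80.5), np.float64(0.0348))]
0.71 19165
(0.015, 0.026) [(5922, array([329., 121.]), (array([497.9,  13.2,  46.8,  39.8]), -9.0), np.float64(0.0211)), (964, array([329.,   7.]), (array([554.9,   4.4,  40.9,   6.5]), 80.5), np.float64(0.021))]
(0.03, 0.04) [(1417, array([331., 236.]), (array([433.1,  23.3,  35. ,  27.2]), 79.6), np.float64(0.0319)), (3421, array([330., 189.]), (array([461.4,  19. ,  39.6,  27.8]), 80.5), np.float64(0.0349)), (4711, array([330.,  45.]), (array([533.5,   7.7,  39.5,  28.3]), 80.5), np.float64(0.0348))]
```

View pics/w3.png

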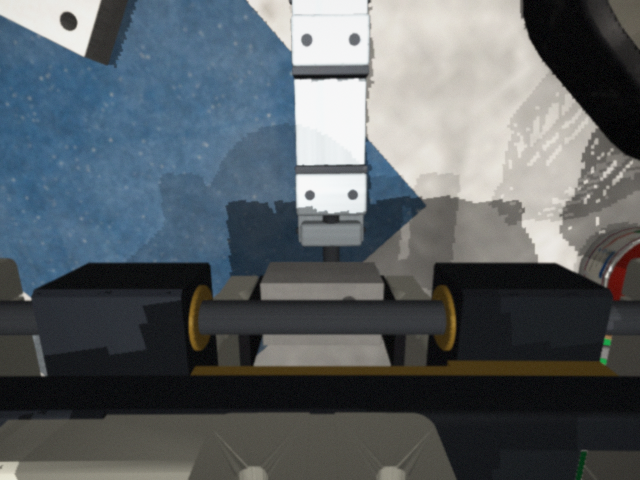

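The vise is straight ahead with its bed at (330,121), and the held insert is at (320,285). The fan's base edge shows at upper right, (525+, 0–150). I'll check its clearance to the gripper body at the placing pose.

```bash
python3 - <<'E'
from h import *
c=np.array([.4977,.0133]);a=np.radians(-9.5);X=np.array([np.cos(a),np.sin(a)]);Y=np.array([np.sin(a),-np.cos(a)])
for n in("top","scene","wrist"):
    p=cams.camera_params(n);im,d=cams.grab_frame(n);C=cloud(p,d);D=C[:,:2]-c;x,y=D@X,D@Y
    for lo,hi in((.05,.1),(.1,.15),(.15,.2),(.2,.25),(.25,.3),(.3,.4)):
        k=(abs(x)<.06)&(y>.06)&(y<.3)&(C[:,2]>lo)&(C[:,2]<hi)
        if k.sum()>5: print(n,lo,hi,k.sum(),"nearest y",np.sort(y[k])[:200:40].round(3))
E
```

```text
top 0.05 0.1 554 nearest y [0.162 0.201 0.213 0.218 0.222]
top 0.1 0.15 382 nearest y [0.124 0.151 0.185 0.204 0.216]
top 0.15 0.2 486 nearest y [0.118 0.147 0.158 0.168 0.176]
top 0.2 0.25 1163 nearest y [0.118 0.152 0.16  0.18  0.187]
top 0.25 0.3 1396 nearest y [0.117 0.123 0.127 0.131 0.134]
top 0.3 0.4 3452 nearest y [0.124 0.129 0.131 0.133 0.135]
scene 0.05 0.1 2384 nearest y [0.127 0.146 0.157 0.163 0.168]
scene 0.1 0.15 1654 nearest y [0.081 0.139 0.147 0.151 0.155]
scene 0.15 0.2 2374 nearest y [0.061 0.079 0.085 0.089 0.092]
scene 0.2 0.25 3180 nearest y [0.12  0.125 0.129 0.141 0.153]
scene 0.25 0.3 2789 nearest y [0.118 0.129 0.136 0.141 0.15 ]
scene 0.3 0.4 3992 nearest y [0.126 0.138 0.144 0.147 0.149]
wrist 0.05 0.1 615 nearest y [0.127 0.129 0.13  0.131 0.131]
wrist 0.1 0.15 540 nearest y [0.075 0.076 0.076 0.076 0.076]
wrist 0.15 0.2 1127 nearest y [0.06  0.061 0.061 0.061 0.062]
```

Request:
play_rows --targets '[[[0.025,0.001,0,0],[0.05,0.002,0,0],[0.07,0.004,0,0],[0.08,0.0042,0,0],[0.08,0.0042,0,0]]]'

```text
t: 6.68
eef_pos: [0.4978, 0.0126, 0.2564]
ee_rot: [3.141, 0.001, -0.167]
force: [-1.6, -0.3, -2.7]
width: 0.0495
```

Request:
play_rows --targets '[[[0,0,0,0],[0,0,0.006,0],[0,0,0.012,0],[0,0,0.012,0]]]'

```text
t: 7.18
eef_pos: [0.4973, 0.0125, 0.244]
ee_rot: [3.141, 0.001, -0.166]
force: [0.3, 0.3, -2.1]
width: 0.0499
```

```bash
python3 - <<'E'
from h import *
s=arm.get_state();print(s["t"],s["eef_pos"],np.degrees(s["ee_rot"]),s["force"],s["width"])
w=cams.camera_params("wrist");im,d=cams.grab_frame("wrist");cv2.imwrite("pics/w4.png",im[:,:,::-1])
E
```

```text
7.175 [0.49726436 0.01253531 0.24402336] [ 1.79964848e+02  6.50307836e-02 -9.51472599e+00] [ 0.27662233  0.32312358 -2.05973658] 0.04993449716057975
```

View pics/w4.png

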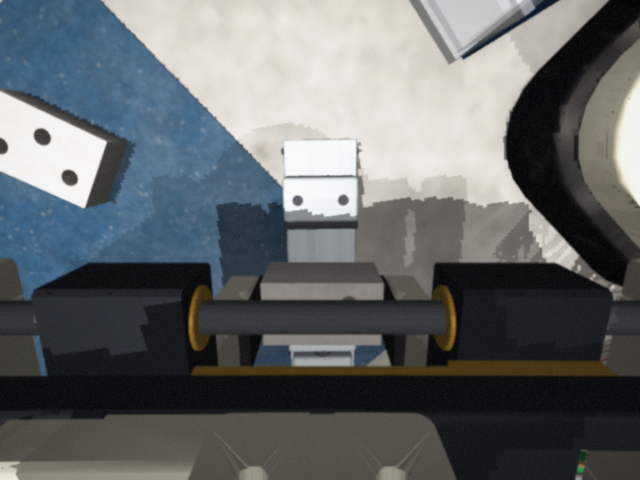

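The insert is above the slot and centred across it: insert columns 260–384, vise columns 285–358, both centred at about 321. Lowering it.

Request:
play_rows --targets '[[[0,-0.0006,0.01,0],[0,-0.0006,0.02,0],[0,-0.0006,0.03,0],[0,-0.0006,0.035,0],[0,-0.0006,0.035,0]]]'

```text
t: 7.85
eef_pos: [0.4977, 0.0131, 0.2091]
ee_rot: [3.141, 0.001, -0.166]
force: [0.2, -0.7, -2.7]
width: 0.0498
```

Request:
play_rows --targets '[[[0,0,0.001,0],[0,0,0.002,0],[0,0,0.003,0],[0,0,0.003,0]]]'

```text
t: 8.35
eef_pos: [0.4978, 0.0132, 0.2067]
ee_rot: [-3.142, -0.0, -0.166]
force: [-0.4, 0.5, -2.5]
width: 0.0496
```

Request:
play_rows --targets '[[[0,0,0.0005,0],[0,0,0.001,0],[0,0,0.001,0]]]'

```text
t: 8.72
eef_pos: [0.4978, 0.0132, 0.2056]
ee_rot: [3.142, 0.0, -0.166]
force: [0.1, 0.3, -1.7]
width: 0.0497
```

Request:
play_rows --targets '[[[0,0,0.0005,0],[0,0,0.001,0],[0,0,0.001,0]]]'

```text
t: 9.1
eef_pos: [0.4978, 0.0132, 0.2047]
ee_rot: [3.142, -0.0, -0.166]
force: [-0.4, -0.4, -2.1]
width: 0.0497
```

Request:
play_rows --targets '[[[0,0,0.0005,0],[0,0,0.0005,0],[0,0,0.0005,0]]]'

```text
t: 9.48
eef_pos: [0.4978, 0.0132, 0.2047]
ee_rot: [-3.142, -0.0, -0.166]
force: [-1.3, 0.2, 5.7]
width: 0.0497
```

Request:
play_rows --targets '[[[0,0,0.0005,0],[0,0,0.0005,0],[0,0,0.0005,0]]]'

```text
t: 9.85
eef_pos: [0.4978, 0.0132, 0.2046]
ee_rot: [-3.142, -0.0, -0.166]
force: [-4.9, 0.3, 12.7]
width: 0.0497
```

The insert touched at the expected height: force went from −2 to +13 N and z stopped at 0.2046. I'll release and rise.

Request:
play_rows --targets '[[[0,0,0,0],[0,0,0,0],[0,0,0,0],[0,0,0,0],[0,0,0,0]]]' --grip 0

```text
t: 10.48
eef_pos: [0.4978, 0.0132, 0.2036]
ee_rot: [3.142, 0.0, -0.166]
force: [-1.3, 0.4, 0.5]
width: 0.0871
```

Request:
play_rows --targets '[[[0,0,-0.015,0],[0,0,-0.04,0],[0,0,-0.06,0],[-0.02,0,-0.08,0],[-0.04,0,-0.09,0]]]'

```text
t: 11.1
eef_pos: [0.4581, 0.0199, 0.2946]
ee_rot: [-3.141, -0.001, -0.166]
force: [-0.4, 0.7, -0.4]
width: 0.0874
```

Request:
play_rows --targets '[[[-0.02,0,0,0],[-0.03,-0.02,0,0],[-0.03,-0.03,0,0],[-0.03,-0.03,0,0]]]'

```text
t: 11.6
eef_pos: [0.4342, 0.0549, 0.2937]
ee_rot: [-3.142, -0.0, -0.165]
force: [-0.4, 0.1, -0.9]
width: 0.0874
```

```bash
python3 - <<'E'
from h import *
s=arm.get_state();print(s["t"],s["eef_pos"],s["force"],s["width"])
w=cams.camera_params("wrist");im,d=cams.grab_frame("wrist");cv2.imwrite("pics/w5.png",im[:,:,::-1])
ms=finder.masks_of("wrist","vise")[:1]+finder.masks_of("wrist","square_insert_center")[:1]
m=np.any([cv2.dilate(r["mask"].astype(np.uint8),np.ones((5,5)))>0 for r in ms],0)
for z in((.017,.025),(.030,.0385),(.042,.054)):print(z,*tops(w,d,m,*z),sep="\n ")
E
```

```text
11.6 [0.43416038 0.05489096 0.29372007] [-0.36129228  0.11640211 -0.85138739] 0.08738193249570317
(0.017, 0.025)
 (618, array([367., 172.]), (array([478.6,  16.6,  39.5,   7.5]), 80.5), np.float64(0.0211))
 (635, array([368., 112.]), (array([517.1,  10.5,  39.7,   6.9]), 80.5), np.float64(0.0211))
 (1762, array([369.,  41.]), (array([558.5,   3.7,  40.3,  16.5]), 81.2), np.float64(0.021))
(0.03, 0.0385)
 (3657, array([368., 225.]), (array([440.5,  22.3,  70.4,  39.6]), -8.8), np.float64(0.0342))
 (3078, array([371.,  80.]), (array([533.6,   7.7,  40.2,  27.8]), 81.3), np.float64(0.0349))
(0.042, 0.054)
 (3857, array([372., 141.]), (array([497.7,  13.9,  49.8,  27.2]), 80.5), np.float64(0.049))
```

View pics/w5.png

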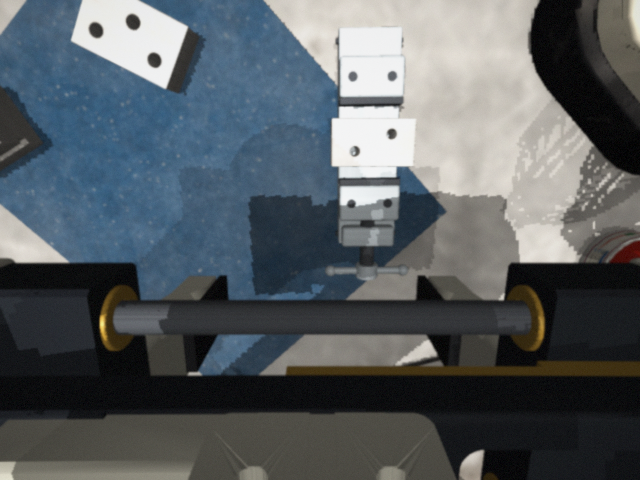

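The insert is in the slot at (372,141), bores up, with even gaps to both jaws. Its top measures 0.049, which is bed plus 28 mm plus the camera's 1 mm bias. Its yaw is 80.5°, the same as the jaws. It is centred along the jaws, and the flat insert at (135,40) hasn't moved. I'm handing in.

```bash
python3 -c "
from station import job_done;print(job_done())"
```

```text
the job is handed in; nothing more can be done
None
```

The square insert is in the small low vise, bores up, and the job was handed in at about 11.7 s of the 40 s limit. I gripped the insert by its two ends, carried it over the vise and lowered it until contact showed. I then let go and backed off, with the arm clear of everything.

| Check (wrist camera) | Measured | Expected |
|---|---|---|
| Insert centre (x, y) | (0.4977, 0.0139) m | slot middle about (0.4976, 0.0134) m |
| Long axis direction | 80.5° | jaw faces 80.5° |
| Insert top height | 0.049 m | 0.048 m if sitting on the bed |
| Gap to each jaw | gap strips 7–7.5 mm wide, even on both sides | about 9 mm |

- **Height:** the 1 mm difference matches the offset this camera shows on every height. Contact came at the calculated height, with force rising to about 13 N.
- **Gaps:** the strips read a little narrow because the depth filtering trims their edges.
- **Flat insert:** I did not touch it, and it lies where it was in the last picture.
- **Fan:** I estimated about 20 mm between the gripper body and the fan. No unexpected forces showed in the readings after each move.

No check failed.

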